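Prime the rail lubricator by hand

TASK

Two hand lubricators for the printer's rails are bolted to the bench; one is already primed, with its indicator pin fully out. On the other one, push the orange plunger head down and let it come fully back up, again and again, until its pin has popped fully out too, and leave the plunger up. Only press with the fingers: do not touch the pins or the primed lubricator, do not hammer, and leave the loose things on the bench where they are.

Things in the scene. Friction and masses are not known exactly. Their poses are not given: they have to be found in the camera images.
- pump_a: the lubricator that still has to be pumped: its indicator pin is at least half sunk at the start. Bolted to the bench; aluminium base plate 80 (x) by 160 (y) by 8 mm. On its own y axis stand, at y = -45 mm, a round black housing (48 mm across, top 78 mm up) with the orange plunger head above it, and, at y = +45 mm, a white square tower (44 mm wide, top 80 mm up) with the pin rising from its top. Origin: centre of the underside; z up
- head_a (a point): centre of the top face of the plunger's orange mushroom head (flat disc, 44 mm across, 12 mm thick), which moves with it; 112 mm above the bench when up. It is pressed straight down 18 mm against a return spring (3 N at the top, about 10 N at the bottom, then a hard stop) and comes back up by itself when let go
- plunger_a (a joint): plunger travel: 0 up, 0.018 m fully pressed
- pin_a (a joint): height of the indicator pin: 0 sunk, 0.0285 m fully out. Inside is a ratchet: a full press of the plunger lifts the pin up to 7 mm (half the plunger's travel, less some lost motion), the pin keeps its height when the plunger returns, and the next press only counts if the plunger was let fully up first. Past about 24 mm the pin snaps out to its end; after that the pump idles harmlessly. It takes 2 to 4 full presses, depending on the start
- pin_tip_a (a point): top of the indicator pin (orange, 18 mm in diameter, with a wider green foot, 25 mm across, that shows above the tower only when the pin is fully out): 85 mm above the bench when sunk, 113 mm fully out; not to be touched
- pump_b: the second, identical lubricator, already primed (pin fully out): to be left alone. Bolted to the bench; aluminium base plate 80 (x) by 160 (y) by 8 mm. On its own y axis stand, at y = -45 mm, a round black housing (48 mm across, top 78 mm up) with the orange plunger head above it, and, at y = +45 mm, a white square tower (44 mm wide, top 80 mm up) with the pin rising from its top. Origin: centre of the underside; z up
- head_b (a point): centre of the top face of the plunger's orange mushroom head (flat disc, 44 mm across, 12 mm thick), which moves with it; 112 mm above the bench when up. It is pressed straight down 18 mm against a return spring (3 N at the top, about 10 N at the bottom, then a hard stop) and comes back up by itself when let go
- plunger_b (a joint): plunger travel: 0 up, 0.018 m fully pressed
- pin_b (a joint): height of the indicator pin: 0 sunk, 0.0285 m fully out. Inside is a ratchet: a full press of the plunger lifts the pin up to 7 mm (half the plunger's travel, less some lost motion), the pin keeps its height when the plunger returns, and the next press only counts if the plunger was let fully up first. Past about 24 mm the pin snaps out to its end; after that the pump idles harmlessly. It takes 2 to 4 full presses, depending on the start
- pin_tip_b (a point): top of the indicator pin (orange, 18 mm in diameter, with a wider green foot, 25 mm across, that shows above the tower only when the pin is fully out): 85 mm above the bench when sunk, 113 mm fully out; not to be touched
- gear_small: bystander, loose: small white printed gear, 49 mm across, 18 mm high; origin at the centre of its underside
- gear_tall: bystander, loose: tall white printed gear, 57 mm across, 30 mm high; origin at the centre of its underside
- gear_black: bystander, loose: flat black printed gear, 73 mm across, 14 mm high; origin at the centre of its underside
- gear_thin: bystander, loose: thin white printed gear, 61 mm across, 12 mm high; origin at the centre of its underside
- oil_bottle: bystander, loose: amber oil bottle with an orange cap, 40 mm in diameter, 90 mm high; origin at the centre of its underside
- bobbin: bystander, loose: black bobbin, 70 mm in diameter, 58 mm high; origin at the centre of its underside
- screwdriver: bystander, loose: blue-handled screwdriver, 190 mm long, lying along its own x; origin under its middle

How it is judged:
At the end, for the whole second after the job is handed in: both indicator pins stand out by more than 26.5 of 28.5 mm and both plungers are back up to within 3 mm (value of joint each of pin_a, pin_b above 0.0265 m and value of joint each of plunger_a, plunger_b below 0.003 m); the robot touches nothing.
It fails at once if a loose bystander is lifted, carried or pushed more than 20 mm (distance of any of gear_small, gear_tall, gear_black, gear_thin, oil_bottle, bobbin, screwdriver from where it was at the start of the episode above 0.02 m).
It fails at once if the already primed lubricator is touched or pumped (contact force between any of the fingers, the arm and pump_b above 2 N or value of joint plunger_b above 0.004 m).
It fails at once if the pin of the lubricator being pumped is touched (contact force between any of the fingers, the arm and pin_a_c6 above 1 N).
It fails at once if the lubricator is hit harder than 60 N (contact force between any of the fingers, the arm and pump_a above 60 N).
It also fails if it takes over 48 s, if anything falls off the work surface, if the arm or the gripper's body presses on something with over 40 N, if the wrist force passes 120 N, or if a joint passes its speed limit or range.

ROBOT

A 6-joint arm with a two-finger parallel gripper is mounted at the origin on the work surface. World frame = base frame: x ahead of the robot, y to its left, z up, the work surface at z = 0. Lengths are in m, angles in rad, forces in N, time in s.
With the tool pointing down it reaches from about 0.3 to 0.825 m from the base axis. Payload 5.4 kg.
Tool frame: the origin (TCP) lies where the fingers leave the gripper's body, on its centre line; the fingertips stand 88 mm ahead of it and the grasp point (between the pads) lies 69 mm ahead of it; z points along the fingers, y is the line along which they close (so a half turn about z gives the same grasp; the last joint's range is limited). The gripper opens to 92 mm and grips with 3 to 60 N. Pads are 20 mm wide; open, the fingers measure 128 mm over their backs; the gripper's body (75 mm by 189 mm) begins 69 mm behind the grasp point.
Start: joints at [1.004, 0.158, 1.597, -0, 1.386, -0.21], TCP at [0.201, 0.539, 0.303] pointing down, gripper open.
Joint ranges: [-2.91, 2.91], [-0.94, 2.29], [0.18, 2.7], [-1.29, 4.43], [0.17, 2.64], [-3, 3]. Speed limits (rad/s): [2.57, 2.57, 3.14, 3.14, 3.14, 3.14].

INTERFACE

Orientations are given as a 3x3 rotation matrix whose columns are the frame's x, y, z axes.
In Python, from plant import read_state, snapshot, hand_in gives the robot as it stands.
- The arm moves only by the shell command python3 -m jog 'ROWS' [FORCE]. ROWS is JSON, a list of rows, each a list of 7 numbers: the turn, a rotation vector about the tool's x, y, z in rad, then the shift along the tool's x, y, z in m, then the closure in counts, from 0 (fully open) to 255 (shut). A call has 1 to 5 rows; each row shifts and turns the commanded pose from where the row before left it, along the tool's axes as they then stand; what a row does not reach is not made up. A row lasts 1/10 s, in which the tool goes at most 50 mm and 8.59 degrees, less where a joint would pass 70% of its speed; a pose out of reach is approached as far as the arm can. A call is refused whole if a number of a shift passes 0.05 or a number of a turn 0.15, either way. A call with a gripper value outside its range is refused whole. The fingers move at their own pace and stop on an object; FORCE is the grip in N (left out, the last holds). Time passes only in rows, so rows that do not move let the fingers close. It gives the time, the measured TCP pose, the force, the opening and the grip force at its end, in the units of the state.
- read_state(): the state, without advancing time (a new reading comes with each control period).
- snapshot(name): name is "side" or "top"; returns a dict with "frame" (480x640x3 uint8, red, green, blue), "mtx" (3x3 intrinsics, pixels), "k1" (the pictures are not rectified: a ray, as slopes to the right and down, at radius r is drawn at 1 + k1 r^2 times it, then the intrinsics apply), "xyz" and "orientation" of the camera in the world. Camera axes: x right, y down, z forward; pixel columns grow to the right and rows downward; lengths in m; the calibration is good to about 2 mm. A picture is of the moment at which its call begins. There is no depth.
- hand_in(): hands the job in; it is judged then, once.
The state is a dict: "clock": time; "q": joint angles; "dq": joint speeds; "joint_torque": joint torques, N m; "ee_pos": TCP position; "ee_rot": TCP orientation; "force": force on the tool from outside, world axes, zero at the start; "wrist_torque": the same for the moment, N m; "gripper_width": finger opening in m; "grasp_force": force on a finger pad.
Only numpy, scipy, OpenCV 4.12 (cv2) and the standard library are available. Lean on these libraries where they do the work, as an engineer would, in place of code of your own. Each camera call takes 0.05 s, during which the arm holds its last target. There are 200 camera calls.

## Working session

There is one attempt and no reset: what is moved stays moved. The work goes in short steps, Python scripts to look and compute and a shell command to move; the robot and the scene stay as the last step left them, time stands still between calls to the robot, and variables do not carry over. Pictures are saved under pics/ and viewed, at most 10 in all, crops included, and the job is handed in when it is done.

```bash
mkdir -p pics; python3 - <<'E'
from plant import *
import cv2,pickle
for n in ("side","top"):
    s=snapshot(n); pickle.dump(s,open(n+".pkl","wb")); cv2.imwrite(f"pics/{n}0.png",s["frame"][:,:,::-1])
    print(n,s["mtx"],s["k1"],s["xyz"],s["orientation"])
s=read_state(); print(s["clock"],s["ee_pos"],s["ee_rot"],s["force"])
E
```

```text
side [[509.55471127   0.         319.04810079]
 [  0.         509.55471127 236.1187378 ]
 [  0.           0.           1.        ]] -0.10509726149278807 [ 0.1402606  -0.80086391  0.97140958] [[ 0.88534142 -0.33283957  0.32463577]
 [-0.46477862 -0.61509266  0.63690019]
 [-0.0123045  -0.71475789 -0.69926373]]
top [[454.07473718   0.         322.95832818]
 [  0.         454.07473718 241.38645065]
 [  0.           0.           1.        ]] -0.015492602218888478 [0.31700093 0.01188632 1.17218871] [[-1.43717969e-02 -9.81331232e-01  1.91787553e-01]
 [-9.99896247e-01  1.42915581e-02 -1.80175116e-03]
 [-9.72828265e-04 -1.91793548e-01 -9.81434811e-01]]
0.1 [0.2006172  0.53840399 0.30180311] [[-9.37036470e-01  3.49230253e-01 -9.40925812e-04]
 [ 3.49231346e-01  9.37035293e-01 -1.52539401e-03]
 [ 3.48966960e-04 -1.75795060e-03 -9.99998394e-01]] [-0.21084965  0.05176812 -0.56958347]
```

View pics/side0.png

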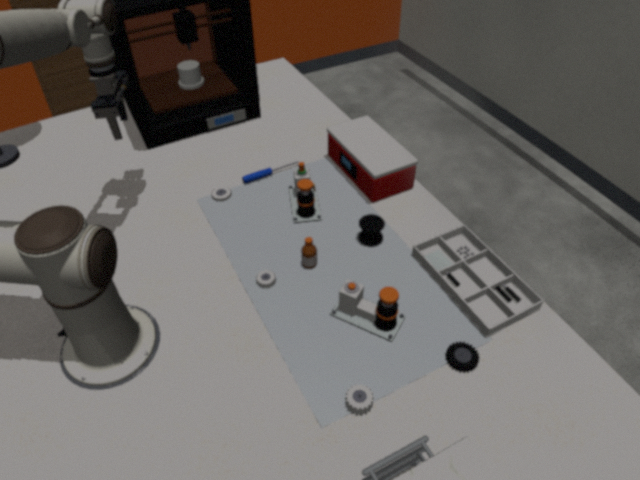

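View pics/top0.png

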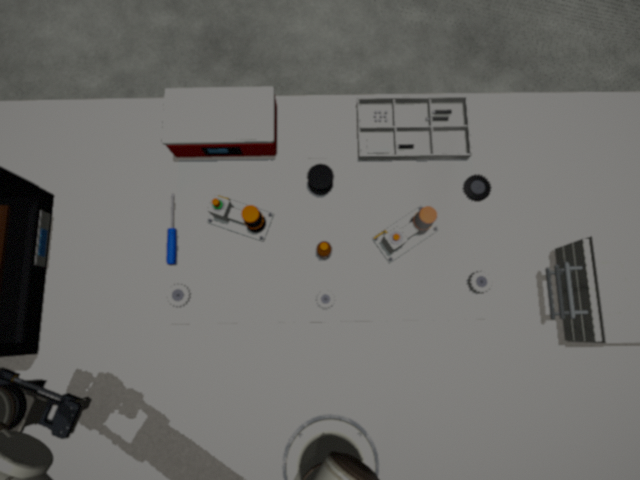

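The pump on the left of the top view (pin at 217,203; head at 252,214) shows its green foot, so it is the primed one. The pump on the right (head at 427,215; pin at 396,237; side view head at 388,295, pin at 351,287) is pump_a, with its pin sunk. I'll locate its head and pin next.

```bash
cat >h.py <<'E'
import numpy as np,cv2,pickle
from plant import *
def ray(s,p):
    d=np.array([-0,0,0.]);K=s["mtx"];k=s["k1"]
    u=cv2.undistortPoints(np.array([[p]],float),K,np.array([k,0,0,0.]))[0,0]
    return np.array(s["xyz"]),np.array(s["orientation"])@[u[0],u[1],1]
def onz(s,p,z):
    o,d=ray(s,p); return o+d*(z-o[2])/d[2]
def tri(s,p,t,q):
    (o,d),(a,b)=ray(s,p),ray(t,q)
    k=np.linalg.lstsq(np.c_[d,-b],a-o,rcond=None)[0]; A,B=o+d*k[0],a+b*k[1]
    return (A+B)/2,np.linalg.norm(A-B)
def orange(s,near,r=25,vmin=60):
    h=cv2.cvtColor(s["frame"],cv2.COLOR_RGB2HSV)
    m=cv2.inRange(h,(3,110,vmin),(18,255,255)); n,l,st,c=cv2.connectedComponentsWithStats(m)
    return [(c[i].round(1).tolist(),st[i].tolist()) for i in range(1,n) if st[i,4]>5 and np.hypot(*(c[i]-near))<r]
E
python3 - <<'E'
from h import *
S,T=[pickle.load(open(n+".pkl","rb")) for n in("side","top")]
for s,n in((S,(388,295)),(S,(351,287)),(S,(305,186)),(T,(427,215)),(T,(396,237)),(T,(252,214)),(T,(217,203))): print(n,orange(s,n,18))
im=np.hstack([cv2.resize(S["frame"][265:345,325:415],None,fx=4.4,fy=4.4,interpolation=2),cv2.resize(T["frame"][190:270,360:450],None,fx=4.4,fy=4.4,interpolation=2)])
cv2.imwrite("pics/crop1.png",im[:,:,::-1])
E
```

```text
(388, 295) [([388.6, 294.9], [380, 287, 19, 17, 252])]
(351, 287) [([351.2, 285.6], [348, 283, 7, 6, 35])]
(305, 186) [([304.6, 184.4], [297, 179, 17, 12, 157])]
(427, 215) [([427.3, 214.5], [419, 207, 17, 16, 218])]
(396, 237) [([395.9, 236.6], [393, 234, 7, 6, 25])]
(252, 214) [([249.6, 212.5], [242, 205, 18, 18, 172])]
(217, 203) [([215.1, 201.6], [212, 199, 7, 7, 35])]
```

View pics/crop1.png

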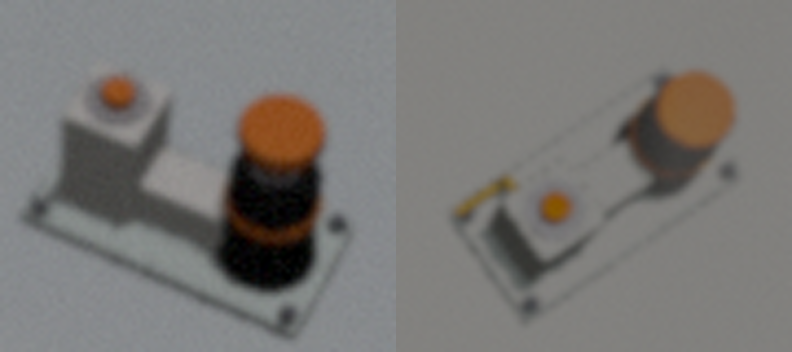

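```bash
python3 - <<'E'
from h import *
S,T=[pickle.load(open(n+".pkl","rb")) for n in("side","top")]
ht,hs=(427.3,214.6),(388.5,293.8)
print("head tri",tri(S,hs,T,ht),onz(S,hs,.112),onz(T,ht,.112))
pt,ps=(395.9,236.6),(351.2,285.6)
P=tri(S,ps,T,pt); print("pin tri",P)
H=(onz(S,hs,.112)+onz(T,ht,.112))/2
print("dist",np.linalg.norm((H-P[0])[:2]))
for p in((323.5,248),(320,172)): print(onz(T,p,.07))
st=read_state(); R=np.array(st["ee_rot"]); d=np.r_[H[:2],.25]-st["ee_pos"]
print("H",H,"world d",d,"tool d",R.T@d, st["q"])
E
```

```text
head tri (array([ 0.589309  , -0.24412907,  0.10678686]), np.float64(0.0035225308141414897)) [ 0.58847307 -0.24763402  0.112     ] [ 0.58624276 -0.24226611  0.112     ]
pin tri (array([ 0.54032347, -0.1691902 ,  0.08409304]), np.float64(0.002760812965108828))
dist 0.0891728479988488
[0.51574886 0.00876598 0.07      ]
[0.71278365 0.01481551 0.07      ]
H [ 0.58735792 -0.24495007  0.112     ] world d [ 0.38674072 -0.78335405 -0.05180311] tool d [-0.63598003 -0.59887777  0.05263406] [ 1.00390490e+00  1.59020455e-01  1.59809597e+00 -2.58533942e-05
  1.38626830e+00 -2.10136271e-01]
```

The head and pin are 89 mm apart in plan against the nominal 90, and the pin tip height of 84 mm is consistent with sunk, so I'll use this measurement. I'll move across at z = 0.30 with the fingers closing.

```bash
python3 -m jog '[[0,0,0,-0.02,-0.019,0,255],[0,0,0,-0.032,-0.03,0,255],[0,0,0,-0.032,-0.03,0,255],[0,0,0,-0.032,-0.03,0,255],[0,0,0,-0.032,-0.03,0,255]]' 10
python3 -m jog '[[0,0,0,-0.032,-0.03,0,255],[0,0,0,-0.032,-0.03,0,255],[0,0,0,-0.032,-0.03,0,255],[0,0,0,-0.032,-0.03,0,255],[0,0,0,-0.032,-0.03,0,255]]'
python3 -m jog '[[0,0,0,-0.032,-0.03,0,255],[0,0,0,-0.032,-0.03,0,255],[0,0,0,-0.032,-0.03,0,255],[0,0,0,-0.032,-0.03,0,255],[0,0,0,-0.032,-0.03,0,255]]'
python3 -m jog '[[0,0,0,-0.032,-0.03,0,255],[0,0,0,-0.032,-0.03,0,255],[0,0,0,-0.032,-0.03,0,255],[0,0,0,-0.02,-0.02,0,255],[0,0,0,0,0,0,255]]'
python3 - <<'E'
from h import *
st=read_state(); R=np.array(st["ee_rot"]); d=np.r_[.5874,-.245,.215]-st["ee_pos"]
print("tool d",R.T@d,st["ee_pos"],R[:,2],st["force"],st["clock"])
E
```

```text
clock: 0.6
ee_pos: [0.2911, 0.3552, 0.3023]
ee_rot: [[-0.937, 0.349, -0.0], [0.349, 0.937, -0.0], [0.0, -0.001, -1.0]]
force: [0.4, 0.3, -0.9]
gripper_width: 0.0542
grasp_force: 0.0
clock: 1.1
ee_pos: [0.3887, 0.1587, 0.3025]
ee_rot: [[-0.937, 0.349, -0.0], [0.349, 0.937, 0.0], [0.0, 0.0, -1.0]]
force: [1.1, 1.6, -0.6]
gripper_width: 0.0141
grasp_force: 0.0
clock: 1.6
ee_pos: [0.4863, -0.0378, 0.3024]
ee_rot: [[-0.937, 0.35, -0.0], [0.35, 0.937, 0.0], [0.0, 0.0, -1.0]]
force: [0.8, 0.3, -0.3]
gripper_width: 0.0004
grasp_force: 0.0
clock: 2.1
ee_pos: [0.5567, -0.1827, 0.3018]
ee_rot: [[-0.936, 0.353, -0.001], [0.353, 0.936, -0.0], [0.001, -0.001, -1.0]]
force: [-0.2, 1.2, -0.9]
gripper_width: 0.0004
grasp_force: 0.0
tool d [-0.05071046 -0.04745906  0.08679305] [ 0.55674186 -0.1826832   0.30179656] [-7.64244667e-04 -3.20278306e-04 -9.99999657e-01] [-0.24834364  1.24541564 -0.86403372] 2.1
```

```bash
python3 -m jog '[[0,0,0,-0.026,-0.024,0,255],[0,0,0,-0.025,-0.0235,0,255],[0,0,0,0,0,0.04,255],[0,0,0,0,0,0.042,255],[0,0,0,0,0,0,255]]'
python3 - <<'E'
from h import *
st=read_state(); R=np.array(st["ee_rot"]); d=np.r_[.5874,-.245,.215]-st["ee_pos"]
print("tool d",R.T@d,st["ee_pos"],st["force"])
T,S=snapshot("top"),snapshot("side")
a=T["frame"][150:290,350:490];b=S["frame"][215:355,310:450]
cv2.imwrite("pics/n1.png",cv2.resize(np.hstack([b,a]),None,fx=2.8,fy=2.8,interpolation=2)[:,:,::-1])
E
```

```text
clock: 2.6
ee_pos: [0.584, -0.239, 0.2135]
ee_rot: [[-0.937, 0.349, -0.012], [0.349, 0.937, 0.008], [0.014, 0.003, -1.0]]
force: [-1.2, 0.1, -1.0]
gripper_width: 0.0005
grasp_force: 0.0
tool d [-0.0052203  -0.00443017 -0.00161232] [ 0.58403546 -0.23901419  0.2134744 ] [-1.21858231  0.12411029 -0.97955468]
```

View pics/n1.png

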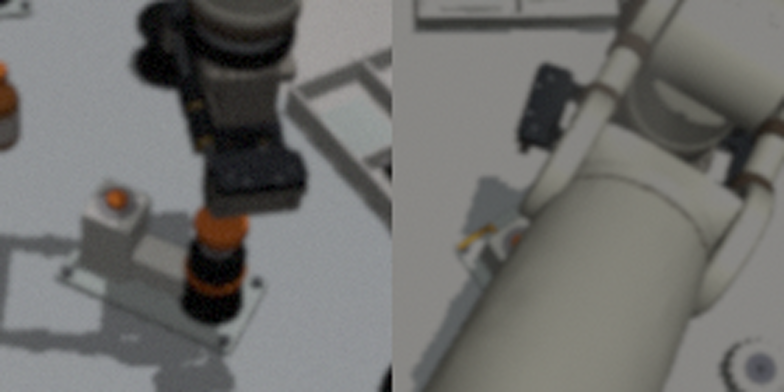

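The side view shows the closed gripper directly above the orange head (220,225 in the crop) and well clear of the pin (117,198). I'll centre it and then press gently.

```bash
python3 -m jog '[[0,0,0,-0.005,-0.004,0,255],[0,0,0,0,0,0.005,255],[0,0,0,0,0,0.005,255],[0,0,0,0,0,0.005,255],[0,0,0,0,0,0,255]]'
python3 -m jog '[[0,0,0,0,0,0.004,255],[0,0,0,0,0,0.004,255],[0,0,0,0,0,0.004,255],[0,0,0,0,0,0,255]]'
```

```text
clock: 3.2
ee_pos: [0.5903, -0.2471, 0.2047]
ee_rot: [[-0.937, 0.349, -0.001], [0.349, 0.937, 0.001], [0.002, 0.0, -1.0]]
force: [0.0, 0.8, 0.3]
gripper_width: 0.0007
grasp_force: 0.0
clock: 3.6
ee_pos: [0.591, -0.2475, 0.1938]
ee_rot: [[-0.937, 0.349, 0.0], [0.349, 0.937, -0.0], [-0.001, -0.0, -1.0]]
force: [-1.3, 0.9, 4.9]
gripper_width: 0.0006
grasp_force: 2.1
```

Contact is confirmed at the expected height. I'll press on to the stop.

```bash
python3 -m jog '[[0,0,0,0,0,0.004,255],[0,0,0,0,0,0.004,255],[0,0,0,0,0,0.003,255],[0,0,0,0,0,0,255]]'
python3 -m jog '[[0,0,0,0,0,0.0015,255],[0,0,0,0,0,0,255]]'
```

```text
clock: 4.0
ee_pos: [0.5911, -0.2476, 0.1839]
ee_rot: [[-0.937, 0.349, 0.001], [0.349, 0.937, -0.0], [-0.001, -0.0, -1.0]]
force: [-2.5, 1.2, 9.8]
gripper_width: 0.0004
grasp_force: 4.3
clock: 4.2
ee_pos: [0.5911, -0.2476, 0.1829]
ee_rot: [[-0.937, 0.349, 0.001], [0.349, 0.937, -0.001], [-0.001, -0.0, -1.0]]
force: [-4.4, 1.4, 10.5]
gripper_width: 0.0006
grasp_force: 5.1
```

```bash
python3 -m jog '[[0,0,0,0,0,0.0015,255],[0,0,0,0,0,0,255]]'; python3 -m jog '[[0,0,0,0,0,0.001,255],[0,0,0,0,0,0,255]]'
```

```text
clock: 4.4
ee_pos: [0.5912, -0.2476, 0.1824]
ee_rot: [[-0.937, 0.349, 0.001], [0.349, 0.937, -0.001], [-0.001, -0.0, -1.0]]
force: [-5.5, 3.5, 14.0]
gripper_width: 0.0003
grasp_force: 7.4
clock: 4.6
ee_pos: [0.5912, -0.2476, 0.1824]
ee_rot: [[-0.937, 0.349, 0.001], [0.349, 0.937, -0.001], [-0.001, -0.001, -1.0]]
force: [-7.8, 4.6, 19.6]
gripper_width: 0.0002
grasp_force: 9.8
```

That is the hard stop: no more travel, and force up to 20 N. I'll release fully and look.

```bash
python3 -m jog '[[0,0,0,0,0,-0.01,255],[0,0,0,0,0,-0.01,255],[0,0,0,0,0,-0.01,255],[0,0,0,0,0,0,255],[0,0,0,0,0,0,255]]'
python3 - <<'E'
from h import *
S=snapshot("side"); print(orange(S,(351,287),15),orange(S,(388,298),20))
cv2.imwrite("pics/n2.png",cv2.resize(S["frame"][245:345,310:430],None,fx=5,fy=5,interpolation=2)[:,:,::-1])
E
```

```text
clock: 5.1
ee_pos: [0.5906, -0.2473, 0.2082]
ee_rot: [[-0.937, 0.349, -0.001], [0.349, 0.937, 0.0], [0.001, 0.0, -1.0]]
force: [0.3, 1.4, -0.2]
gripper_width: 0.0005
grasp_force: 0.0
[([351.4, 285.3], [348, 282, 8, 7, 42])] [([386.6, 296.9], [379, 288, 18, 16, 157])]
```

View pics/n2.png

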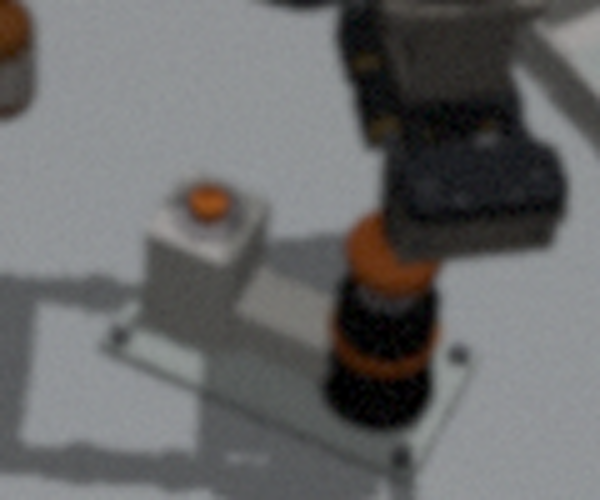

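The pin (210,203 in the crop) has risen slightly, and the plunger looks up. I'll do a second full stroke and compare.

```bash
python3 -m jog '[[0,0,0,0,0,0.006,255],[0,0,0,0,0,0.006,255],[0,0,0,0,0,0.006,255],[0,0,0,0,0,0.006,255],[0,0,0,0,0,0.004,255]]'
python3 -m jog '[[0,0,0,0,0,0.002,255],[0,0,0,0,0,0.0005,255],[0,0,0,0,0,0,255],[0,0,0,0,0,0,255]]'
python3 - <<'E'
from h import *
S=snapshot("side"); print(orange(S,(351,283),15))
E
python3 -m jog '[[0,0,0,0,0,-0.01,255],[0,0,0,0,0,-0.01,255],[0,0,0,0,0,-0.0105,255],[0,0,0,0,0,0,255],[0,0,0,0,0,0,255]]'
python3 - <<'E'
from h import *
S=snapshot("side"); print(orange(S,(351,283),15),orange(S,(388,298),20))
E
```

```text
clock: 5.65
ee_pos: [0.591, -0.2475, 0.1822]
ee_rot: [[-0.937, 0.349, -0.0], [0.349, 0.937, -0.0], [0.0, -0.0, -1.0]]
force: [-11.9, 7.2, 32.6]
gripper_width: 0.0004
grasp_force: 15.9
clock: 6.05
ee_pos: [0.591, -0.2475, 0.1823]
ee_rot: [[-0.937, 0.349, -0.0], [0.349, 0.937, -0.0], [0.0, -0.001, -1.0]]
force: [-10.7, 5.4, 25.7]
gripper_width: 0.0004
grasp_force: 12.6
[([351.4, 284.3], [348, 281, 8, 8, 52])]
clock: 6.6
ee_pos: [0.5906, -0.2473, 0.208]
ee_rot: [[-0.937, 0.349, -0.001], [0.349, 0.937, 0.0], [0.001, 0.0, -1.0]]
force: [0.2, -1.3, -0.7]
gripper_width: 0.0004
grasp_force: 0.0
[([351.3, 284.3], [348, 281, 8, 8, 51])] [([386.5, 297.0], [379, 288, 18, 16, 156])]
```

The pin rises steadily: the mask area went 35, 42, 51 px. I'll do a third stroke.

```bash
python3 -m jog '[[0,0,0,0,0,0.006,255],[0,0,0,0,0,0.006,255],[0,0,0,0,0,0.006,255],[0,0,0,0,0,0.006,255],[0,0,0,0,0,0.003,255]]'
python3 -m jog '[[0,0,0,0,0,0.002,255],[0,0,0,0,0,0.001,255],[0,0,0,0,0,0,255],[0,0,0,0,0,0,255]]'
python3 -m jog '[[0,0,0,0,0,-0.01,255],[0,0,0,0,0,-0.01,255],[0,0,0,0,0,-0.01,255],[0,0,0,0,0,0,255],[0,0,0,0,0,0,255]]'
python3 - <<'E'
from h import *
S=snapshot("side"); print(orange(S,(351,283),15),orange(S,(388,298),20))
cv2.imwrite("pics/n3.png",cv2.resize(S["frame"][245:345,310:430],None,fx=5,fy=5,interpolation=2)[:,:,::-1])
E
```

```text
clock: 7.15
ee_pos: [0.5909, -0.2475, 0.1823]
ee_rot: [[-0.937, 0.349, -0.0], [0.349, 0.937, 0.0], [0.0, -0.0, -1.0]]
force: [-4.5, 3.4, 27.3]
gripper_width: 0.0006
grasp_force: 14.8
clock: 7.55
ee_pos: [0.591, -0.2475, 0.1824]
ee_rot: [[-0.937, 0.349, -0.0], [0.349, 0.937, -0.0], [0.0, -0.0, -1.0]]
force: [-9.3, 5.9, 22.6]
gripper_width: 0.0003
grasp_force: 11.4
clock: 8.05
ee_pos: [0.5906, -0.2473, 0.208]
ee_rot: [[-0.937, 0.349, -0.001], [0.349, 0.937, 0.0], [0.001, 0.0, -1.0]]
force: [-1.0, -0.1, -0.2]
gripper_width: 0.0005
grasp_force: 0.0
[([351.4, 283.4], [348, 279, 7, 10, 57])] [([386.5, 297.0], [379, 288, 18, 16, 153])]
```

View pics/n3.png

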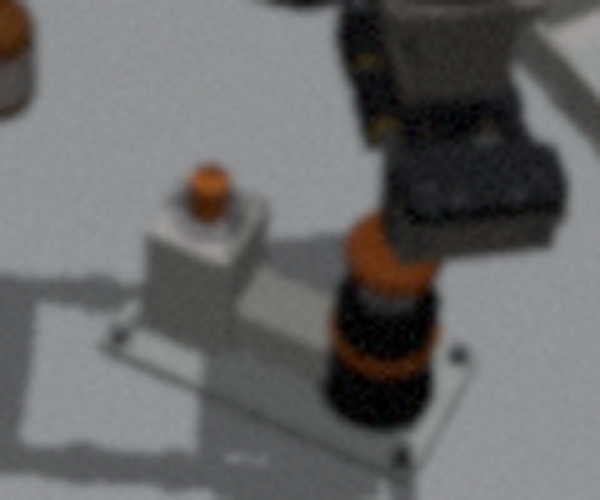

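The pin (210,190 in the crop) stands clearly higher but shows no green foot yet. I'll do a fourth stroke.

```bash
python3 -m jog '[[0,0,0,0,0,0.006,255],[0,0,0,0,0,0.006,255],[0,0,0,0,0,0.006,255],[0,0,0,0,0,0.006,255],[0,0,0,0,0,0.003,255]]'
python3 -m jog '[[0,0,0,0,0,0.002,255],[0,0,0,0,0,0.001,255],[0,0,0,0,0,0,255],[0,0,0,0,0,0,255]]'
python3 -m jog '[[0,0,0,0,0,-0.01,255],[0,0,0,0,0,-0.01,255],[0,0,0,0,0,-0.01,255],[0,0,0,0,0,0,255],[0,0,0,0,0,0,255]]'
python3 - <<'E'
from h import *
S=snapshot("side"); print(orange(S,(351,283),15),orange(S,(388,298),20))
h=cv2.cvtColor(S["frame"],cv2.COLOR_RGB2HSV)[268:295,340:364]; g=cv2.inRange(h,(40,70,30),(85,255,255)); print("green px",np.count_nonzero(g))
E
```

```text
clock: 8.6
ee_pos: [0.5909, -0.2475, 0.1823]
ee_rot: [[-0.937, 0.349, -0.0], [0.349, 0.937, -0.0], [0.0, -0.0, -1.0]]
force: [-6.8, 4.0, 26.9]
gripper_width: 0.0005
grasp_force: 13.4
clock: 9.0
ee_pos: [0.5909, -0.2475, 0.1823]
ee_rot: [[-0.937, 0.349, -0.0], [0.349, 0.937, -0.0], [0.0, -0.0, -1.0]]
force: [-9.1, 5.4, 23.3]
gripper_width: 0.0001
grasp_force: 11.4
clock: 9.5
ee_pos: [0.5906, -0.2473, 0.208]
ee_rot: [[-0.937, 0.349, -0.001], [0.349, 0.937, 0.001], [0.001, 0.0, -1.0]]
force: [0.5, 0.3, -0.9]
gripper_width: 0.0003
grasp_force: 0.0
[([351.5, 281.3], [349, 277, 6, 10, 53])] [([386.7, 297.0], [379, 288, 18, 16, 156])]
green px 35
```

Green now shows. I'll retract upwards and verify.

```bash
python3 -m jog '[[0,0,0,0,0,-0.03,255],[0,0,0,0,0,-0.04,255],[0,0,0,0,0,-0.02,255],[0,0,0,0,0,0,255],[0,0,0,0,0,0,255]]'
python3 - <<'E'
from h import *
S=snapshot("side"); print(orange(S,(351,283),15),orange(S,(388,295),18))
S0=pickle.load(open("side.pkl","rb"))
def g(s,x,y): h=cv2.cvtColor(s["frame"],cv2.COLOR_RGB2HSV)[y:y+27,x:x+24]; return np.count_nonzero(cv2.inRange(h,(40,70,30),(85,255,255)))
print("green a before/now",g(S0,340,268),g(S,340,268),"b",g(S,290,160))
cv2.imwrite("pics/n4.png",cv2.resize(S["frame"][150:400,200:500],None,fx=2.4,fy=2.4,interpolation=2)[:,:,::-1])
E
```

```text
clock: 10.05
ee_pos: [0.5905, -0.2472, 0.2972]
ee_rot: [[-0.937, 0.349, -0.001], [0.349, 0.937, 0.001], [0.002, 0.0, -1.0]]
force: [0.4, -0.3, 0.1]
gripper_width: 0.0003
grasp_force: 0.0
[([351.5, 281.4], [349, 277, 6, 10, 55])] [([388.5, 295.3], [379, 288, 19, 16, 242])]
green a before/now 0 32 b 16
```

View pics/n4.png

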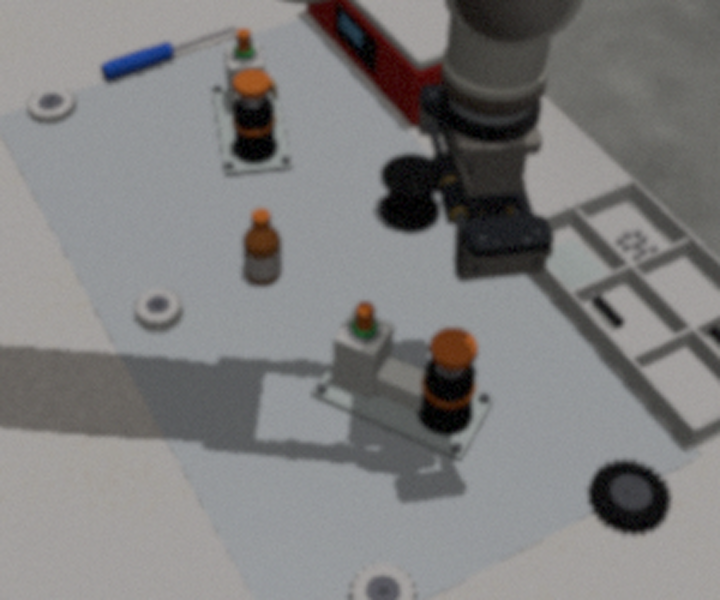

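The pin (364,320) now stands on its green foot like pump_b's, the head is back at its starting pixel, and the gripper is clear of everything.

```bash
python3 -c "from plant import *; print(hand_in())"
```

```text
the job is handed in; nothing more can be done
None
```

Pump A is primed: after four full presses its pin stands out on its green foot, its plunger is back up, and the arm was clear when I handed the job in at about 10 s; the hand-in returned no verdict.

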